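Third hand: press the rail clamp against the hidden buffer

ROBOT

A 6-joint arm with a two-finger parallel gripper is mounted at the origin on the work surface. World frame = base frame: x ahead of the robot, y to its left, z up, the work surface at z = 0. Lengths are in mm, angles in rad, forces in N, time in s.
With the tool pointing down it reaches from about 350 to 775 mm from the base axis. Payload 7.3 kg.
Tool frame: the origin (TCP) lies at the very end of the fingers, on their centre line; the grasp point (between the pads) lies 19 mm behind it; z points along the fingers, y is the line along which they close (so a half turn about z gives the same grasp; the last joint's range is limited). The gripper opens to 92 mm and grips with 3 to 60 N. Pads are 19 mm wide; open, the fingers measure 130 mm over their backs; the gripper's body (75 mm by 190 mm) begins 47 mm behind the grasp point.
Start: joints at [-0.146, 0.342, 1.524, -0, 1.275, -0.146], TCP at [525.019, 0.019, 226.741] pointing down, gripper open.
Joint ranges: [-2.53, 2.53], [-0.77, 2.02], [0.04, 2.7], [-1, 4.14], [0.28, 2.66], [-3.11, 3.11]. Speed limits (rad/s): [2.57, 2.57, 3.14, 3.14, 3.14, 3.14].

INTERFACE

Orientations are given as [roll, pitch, yaw] about the fixed x, y, z axes, in that order (R = Rz(yaw) Ry(pitch) Rx(roll)).
In Python, from plant import get_obs, vision, workorder gives the robot as it stands.
- The arm moves only by the shell command python3 -m pendant 'ROWS' [OPENING]. ROWS is a JSON object of lists of equal length, an entry for each row: "dp": the shift along the tool's x, y, z in m, a list of three; "rotation": the turn, a rotation vector about the tool's x, y, z in rad, a list of three. A call has 1 to 8 rows; each row is the pose to reach, as a shift and turn from the pose commanded when the call began, along the tool's axes at that moment; what a row does not reach only later rows make up. A row lasts 1/8 s, in which the tool goes at most 62.5 mm and 10.7 degrees, less where a joint would pass 70% of its speed; a pose out of reach is approached as far as the arm can. A call with a gripper value outside its range is refused whole. OPENING is the finger opening in m, from 0 to 0.0918, set as the call begins (- or left out, the last holds). The fingers move at their own pace and stop on an object; the grip force is fixed at half the most. Time passes only in rows, so rows that repeat a pose let the fingers close. It gives the time, the measured TCP pose, the force, the opening and the grip force at its end, in the units of the state.
- get_obs(): the state, without advancing time (a new reading comes with each control period).
- vision.capture(name): name is "scene" or "side" or "wrist"; returns a dict with "pixels" (480x640x3 uint8, red, green, blue), "vfov" (degrees; the focal length in pixels is half the picture's height over the tangent of half this angle, whatever the lens; pixels are square), "cx", "cy" (the principal point, pixels), "pose" (4x4, takes a point from camera to world coordinates); the wrist camera has in their place "T_tool_cam" (4x4, takes a point from camera to tool coordinates, whose origin is the TCP and whose axes are the flange's). Camera axes: x right, y up, looking along -z (the intrinsics and any distortion apply to the point x, -y, -z); pixel columns grow to the right and rows downward; lengths in mm; the calibration is good to about 2 mm. A picture is of the moment at which its call begins: read the wrist's pose just before it. There is no depth.
- workorder.close_job(): hands the job in; it is judged then, once.
The state is a dict: "time": time; "joint_positions": joint angles; "dq": joint speeds; "tau": joint torques, N m; "tool_pos": TCP position; "tcp_rot": TCP orientation; "contact_force": force on the tool from outside, world axes, zero at the start; "moment": the same for the moment, N m; "grip_width": finger opening in mm; "finger_force": force on a finger pad.
Only numpy, scipy, OpenCV 4.12 (cv2) and the standard library are available. Lean on these libraries where they do the work, as an engineer would, in place of code of your own. Each camera call takes 0.05 s, during which the arm holds its last target. There are 200 camera calls.

TASK

Be my third hand while I screw the black clamp to the steel rail: pick it up, set it down astride the rail with its tongue towards the grey end housing, and slide it along the rail until you feel the tongue meet the sprung buffer hidden inside the housing, whose depth I do not know. Then press it there with a steady force of about 10 newtons (never more than 20) for at least three seconds, with the clamp level and down on the rail, and finish the program still holding it and pressing. Leave the other things where they are.

Things in the scene. Friction and masses are not known exactly. Their poses are not given: they have to be found in the camera images.
- clamp: Black plastic rail clamp, about 250 g (varies), standing on two legs: block 50 long (its x) x 38 wide (y) x 75 tall (z). Origin: centre of its underside. A slot 15 wide, 25 deep runs along x through the underside. From the +x face a tongue 20 wide x 14 high (z 29 to 43) sticks out 70 (x 25 to 95), at the start roughly towards the housing. A screw knob, look only, sticks out 17 from the -x face.
- clamp_grip (a point): Where to grip the clamp: on its middle plane, 8 ahead (+x) of its origin and 52 above it. Close the fingers across the 38 width (along the clamp's y); a finger on its +x face would later come too near the housing.
- tongue_tip (a point): Centre of the end face of the clamp's tongue: 95 ahead (+x) of the clamp's origin and 36 above it.
- rail: Fixed stainless flat rail on two feet: bar 240 long (its x, -120 to 120), 11 thick (y), upper edge 70 and lower edge 40 above the table. Origin: on the table under the bar's middle. x runs towards the housing, which begins at x 120. A seated clamp has its origin 45 above the table, over the bar (side play 2). Set down at x = -50, its tongue ends 75 short of the housing.
- housing: Fixed grey plastic housing on the rail's +x end: 110 long (its x), 46 wide, 104 high. Origin: on the table under the middle of its front face; axes parallel to the rail's. The mouth in the front face, opening to -x, is 32 wide and spans heights 68 to 94, so the tongue of a seated clamp (heights 74 to 88) enters freely.
- mouth (a point): Centre of the housing's mouth, in its front face, 81 above the table. Inside, out of sight, a rubber-faced sprung buffer stands 15 to 41 behind this point, differently each time. It yields along the rail's +x, without preload, at about 0.8 N per mm, travel 30: 10 N is about 12 mm past first touch.
- spray: Bystander: closed orange spray bottle, 74 diameter, 200 tall. Origin: centre of underside.
- pegpot: Bystander: white ceramic peg pot, 90 diameter, 90 tall. Origin: centre of underside.
- scoop: Bystander: aluminium scoop, 165 long (handle to its -x), 50 wide, 30 high, lying on the table. Origin: on its underside, 10 inside the back of the bowl.
- jar: Bystander: glass jar with a metal lid, 80 diameter, 100 tall. Origin: centre of underside.
- peg_a: Bystander: wooden clothes peg lying flat, 72 x 11 x 14. Origin: centre of underside.
- peg_b: Bystander: a second wooden clothes peg lying flat, 72 x 11 x 14. Origin: centre of underside.
- soap: Bystander: yellow bar of soap, 65 x 90 x 28. Origin: centre of underside.
Mind the look-alikes: they are no part of the job. Of the things shaped like the clamp, the black one is meant.

How it is judged:
By the outcome, as a careful person would: the job done as asked, in the order asked, and still so for the second after the job is handed in, while the arm keeps its last pose, push and grip.
It also fails if it takes over 58 s, if anything falls off the work surface, if the arm or the gripper's body presses on something with over 40 N, if the wrist force passes 120 N, or if a joint passes its speed limit or range.

## Working session

There is one attempt and no reset: what is moved stays moved. The work goes in short steps, Python scripts to look and compute and a shell command to move; the robot and the scene stay as the last step left them, time stands still between calls to the robot, and variables do not carry over. Pictures are saved under pics/ and viewed, at most 10 in all, crops included, and the job is handed in when it is done.

```bash
mkdir -p pics; ls; python3 - <<'E'
from plant import get_obs, vision, workorder
import cv2,json,numpy as np,pickle
np.set_printoptions(precision=4,suppress=True)
print(get_obs())
d={}
for n in ("scene","side","wrist"):
    c=vision.capture(n); d[n]=c
    print(n,{k:v for k,v in c.items() if k!="pixels"})
    cv2.imwrite(f"pics/{n}0.png",c["pixels"][:,:,::-1])
pickle.dump(d,open("c0.pkl","wb"))
E
```

```text
pics
{'time': 0.0, 'joint_positions': array([-0.146 ,  0.3427,  1.525 , -0.    ,  1.2754, -0.146 ]), 'dq': array([-0.    ,  0.0005, -0.0013, -0.0006,  0.0006, -0.0025]), 'tau': array([  0.0008, -43.1246, -24.422 ,   0.0718,   0.0559,  -0.0001]), 'tool_pos': array([524.6121,   0.0906, 226.0451]), 'tcp_rot': array([-3.1401, -0.0002,  1.5708]), 'contact_force': array([-0.5727, -0.1706, -0.7589]), 'moment': array([ 0.0029, -0.0137, -0.0467]), 'finger_force': 0.0, 'grip_width': 91.80955639391587}
scene {'vfov': 50.15816843284348, 'cx': 324.5292228954896, 'cy': 238.13347271755651, 'pose': array([[  -0.5061,   -0.5912,    0.628 , 1335.6191],
       [   0.8625,   -0.3481,    0.3673,  515.627 ],
       [   0.0014,    0.7275,    0.6861,  944.5673],
       [   0.    ,    0.    ,    0.    ,    1.    ]])}
side {'vfov': 54.99751193996971, 'cx': 315.30446748218793, 'cy': 242.3000162338327, 'pose': array([[   0.8031,    0.2747,   -0.5287,   40.4903],
       [  -0.5956,    0.3926,   -0.7008, -650.1218],
       [   0.015 ,    0.8777,    0.479 ,  569.6508],
       [   0.    ,    0.    ,    0.    ,    1.    ]])}
wrist {'vfov': 58.85302076105731, 'cx': 312.5954422177117, 'cy': 241.54333989207805, 'T_tool_cam': array([[   0.001 ,    0.9505,    0.3107,   85.7627],
       [   1.    ,   -0.0011,    0.0003,    0.0116],
       [   0.0006,    0.3107,   -0.9505, -157.1456],
       [   0.    ,    0.    ,    0.    ,    1.    ]])}
```

View pics/scene0.png

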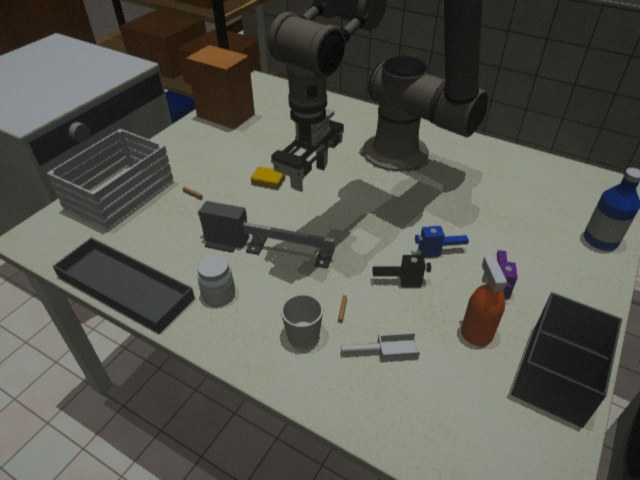

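View pics/side0.png

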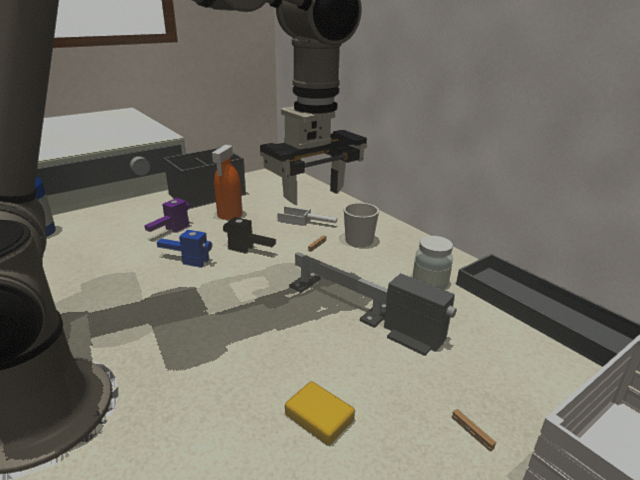

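Scene view: clamp-shaped candidates are black (412,270) with its tongue left towards the housing (375,272), blue (432,240) and purple (507,273). The side view shows the same three: black (240,235), blue (194,248), purple (176,213). The black one is meant. The rail runs from scene (330,245) to the housing at (222,225). I'll confirm in one enlarged composite.

```bash
python3 - <<'E'
import cv2,pickle,numpy as np
d=pickle.load(open("c0.pkl","rb"))
def t(n,x,y,w,h):
    im=d[n]["pixels"][y:y+h,x:x+w,::-1]; im=cv2.convertScaleAbs(im,alpha=1.6,beta=10)
    return cv2.resize(im,(400,300),interpolation=cv2.INTER_CUBIC)
cv2.imwrite("pics/crop1.png",np.vstack([np.hstack([t("scene",360,235,80,60),t("scene",190,190,160,120)]),np.hstack([t("side",215,205,80,60),t("side",280,240,180,135)])]))
E
```

```text
(no output)
```

View pics/crop1.png

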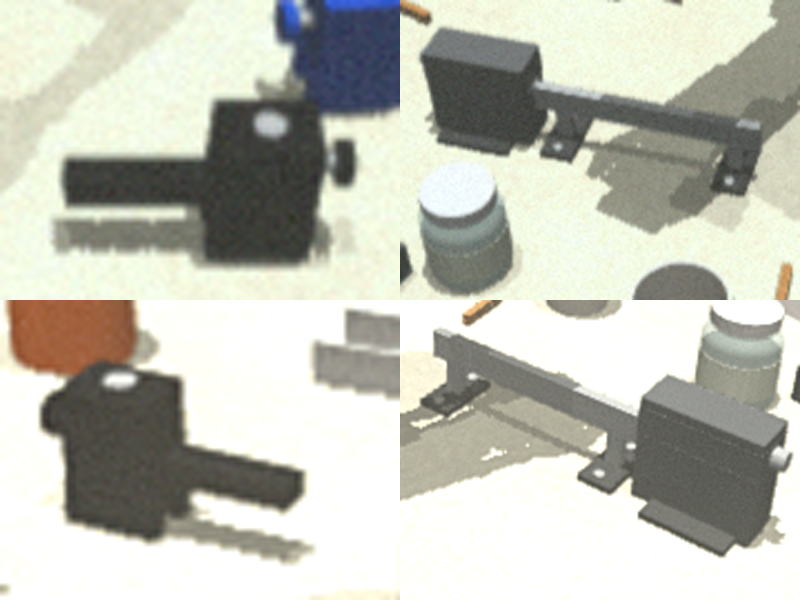

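The crop confirms the black clamp, upright, with its tongue pointing at the rail side. Next I'll make rough casts of these pixels.

```bash
cat > h.py <<'E'
import numpy as np, cv2
from scipy.spatial.transform import Rotation as R
np.set_printoptions(precision=1,suppress=True)
def pose(c,obs=None):
    if "pose" in c: return np.array(c["pose"])
    T=np.eye(4); T[:3,:3]=R.from_euler("xyz",obs["tcp_rot"]).as_matrix(); T[:3,3]=obs["tool_pos"]
    return T@c["T_tool_cam"]
def ray(c,px,obs=None):
    P=pose(c,obs); f=240/np.tan(np.radians(c["vfov"])/2)
    v=np.array([(px[0]-c["cx"])/f,-(px[1]-c["cy"])/f,-1.0])
    return P[:3,3],P[:3,:3]@v
def cast(c,px,z,obs=None):
    o,d=ray(c,px,obs); return o+d*(z-o[2])/d[2]
def tri(r1,r2):
    A=np.c_[r1[1],-r2[1]]; s=np.linalg.lstsq(A,r2[0]-r1[0],rcond=None)[0]
    a=r1[0]+s[0]*r1[1]; b=r2[0]+s[1]*r2[1]; return (a+b)/2,np.linalg.norm(a-b)
def proj(c,p,obs=None):
    P=np.linalg.inv(pose(c,obs)); q=P[:3,:3]@np.array(p,float)+P[:3,3]; f=240/np.tan(np.radians(c["vfov"])/2)
    return np.array([c["cx"]-f*q[0]/q[2],c["cy"]+f*q[1]/q[2]])
E
python3 - <<'E'
from h import *; import pickle
d=pickle.load(open("c0.pkl","rb")); S,D,W=d["scene"],d["side"],d["wrist"]
s=lambda x,y:(360+x/5,235+y/5); sr=lambda x,y:(190+(x-400)/2.5,190+y/2.5)
q=lambda x,y:(215+x/5,205+(y-300)/5); qr=lambda x,y:(280+(x-400)/2.2222,240+(y-300)/2.2222)
for n,a,z in [("topBL",s(215,100),75),("topBR",s(320,103),75),("screw",s(270,125),76),("tip",s(65,160),43)]: print(n,cast(S,a,z))
for n,a,z in [("screw",q(122,380),76),("topFR",q(182,378),75),("top",q(108,362),75),("tipR",q(302,475),43)]: print("side",n,cast(D,a,z))
print("tri screw",tri(ray(S,s(270,125)),ray(D,q(122,380))))
for n,a,z in [("railend",sr(748,122),70),("railend2",sr(738,121),70),("mouthrail",sr(540,85),70),("H1",sr(435,30),104),("H2",sr(543,47),104),("H4",sr(422,57),104),("jar",sr(458,190),100)]: print(n,cast(S,a,z))
for n,a,z in [("railend",qr(436,331),70),("mouthrail",qr(638,408),70),("H1",qr(645,378),104),("H2",qr(787,433),104),("H4",qr(640,408),104)]: print("side",n,cast(D,a,z))
E
```

```text
topBL [495.3 241.3  75. ]
topBR [471.7 285.3  75. ]
screw [498.3 270.8  76. ]
tip [538.7 185.4  43. ]
side screw [498.6 264.6  76. ]
side topFR [524.6 251.8  75. ]
side top [503.6 288.4  75. ]
side tipR [550.2 184.6  43. ]
tri screw (array([499.3, 269.6,  74.8]), np.float64(3.8383425664470954))
railend [531.4  58.6  70. ]
railend2 [535.1  49.3  70. ]
mouthrail [ 591.7 -152.5   70. ]
H1 [ 606.9 -271.2  104. ]
H2 [ 572.3 -158.9  104. ]
H4 [ 646.8 -254.5  104. ]
jar [ 770.2 -107.6  100. ]
side railend [526.9  62.4  70. ]
side mouthrail [ 594.5 -147.1   70. ]
side H1 [ 593.2 -152.4  104. ]
side H2 [ 627.6 -273.5  104. ]
side H4 [ 558.1 -182.2  104. ]
```

View pics/wrist0.png

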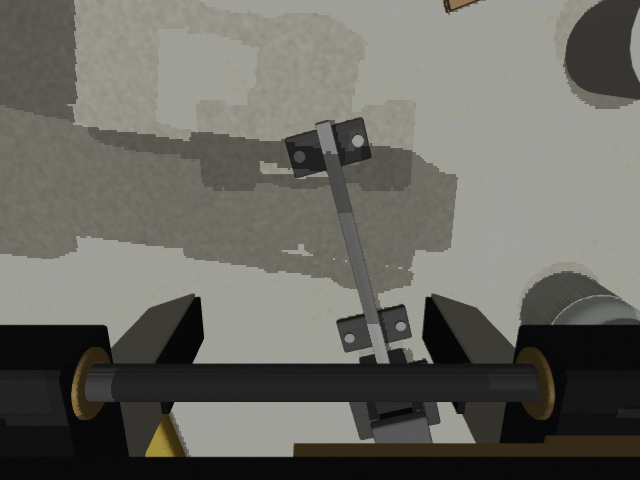

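The wrist view shows the rail from (325,122) to (385,365), where the housing begins behind the gripper. The casts agree: clamp about (500,271) with yaw about -62°, rail yaw about -74°. I'll move above the clamp for a close look.

```bash
python3 -m pendant '{"dp":[[0.02,0,0],[0.06,-0.005,0],[0.1,-0.01,0],[0.14,-0.01,0],[0.18,-0.015,0],[0.22,-0.02,0],[0.25,-0.02,0],[0.264,-0.02,0]],"rotation":[[0,0,-0.06],[0,0,-0.12],[0,0,-0.18],[0,0,-0.25],[0,0,-0.31],[0,0,-0.37],[0,0,-0.43],[0,0,-0.49]]}' 0.0918
python3 -m pendant '{"dp":[[0,0,0],[0,0,0]],"rotation":[[0,0,0],[0,0,0]]}'
python3 - <<'E'
from h import *; from plant import get_obs,vision; import pickle
o=get_obs(); c=vision.capture("wrist"); pickle.dump((o,c),open("c1.pkl","wb")); print(o["tool_pos"],o["tcp_rot"].round(3))
im=c["pixels"][:,:,::-1]
cv2.imwrite("pics/w1.png",cv2.convertScaleAbs(im,alpha=1.5,beta=10))
d=pickle.load(open("c0.pkl","rb")); print(tri(ray(d["scene"],(432,233)),ray(d["side"],(194,234))))
E
```

```text
time: 1.15
tool_pos: [504.6, 265.3, 226.3]
tcp_rot: [-3.141, -0.0, 2.065]
contact_force: [-0.0, 0.1, 0.9]
grip_width: 91.6
finger_force: 0.0
time: 1.4
tool_pos: [505.1, 263.0, 226.6]
tcp_rot: [-3.141, 0.0, 2.059]
contact_force: [0.4, -0.1, 0.3]
grip_width: 91.9
finger_force: 0.0
[505.1 263.  226.6] [-3.1  0.   2.1]
(array([384. , 271.1,  71.9]), np.float64(0.026991833300252076))
```

View pics/w1.png

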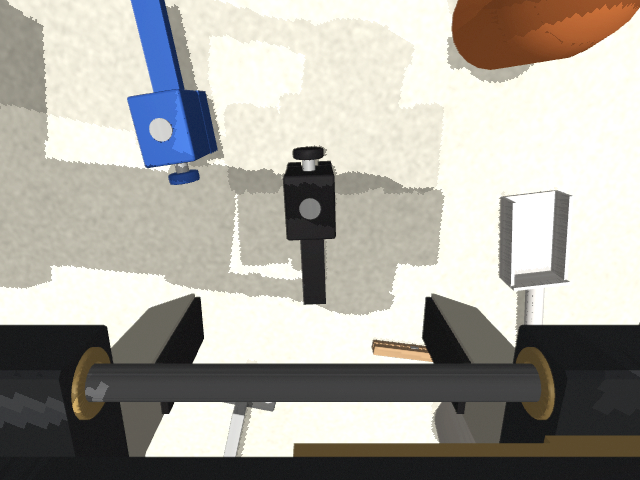

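The close view shows the black clamp's top face at about (285–335, 178–239), screw head (310,209), tongue end (314,303). Blue is over 100 mm away, so the fingers are clear.

```bash
python3 - <<'E'
from h import *; import pickle
o,c=pickle.load(open("c1.pkl","rb")); im=c["pixels"]; g=im.max(2).astype(int)
dark=(g<48)
for r in (185,195,210,225,235,245,255,270,285,298):
    cols=np.where(dark[r,275:345])[0]+275; print(r,cols.min(),cols.max(),end=" | ")
z=lambda r,h:[cast(c,p,h,o)[:2] for p in r]
def edge(r): cols=np.where(dark[r,275:345])[0]+275; return cols.min(),cols.max()
top=[];ton=[]
for r in range(195,236): a,b=edge(r); top.append(cast(c,((a+b+1)/2,r+.5),75,o)[:2])
for r in range(246,300): a,b=edge(r); ton.append(cast(c,((a+b+1)/2,r+.5),43,o)[:2])
print()
for P in (np.array(top),np.array(ton)):
    v=cv2.fitLine(P.astype(np.float32),cv2.DIST_HUBER,0,.01,.01).ravel(); print(v[2:],np.degrees(np.arctan2(v[1],v[0])))
cc=dark[:,314]; print("tip row",[r for r in range(290,312) if not cc[r]][:1])
print("cols dark 290..",[ (k,int(g[r,290])) for k,r in enumerate(range(155,248,3),0)])
for p,h in (((310,209),76),((310,239),75),((310,178),75),((314,303.5),43),((285,225),75),((335,225),75)): print(p,cast(c,p,h,o))
print(o["tool_pos"],np.degrees(o["tcp_rot"]))
E
```

```text
185 283 334 | 195 284 334 | 210 285 334 | 225 286 335 | 235 287 335 | 245 301 323 | 255 301 323 | 270 302 324 | 285 303 324 | 298 304 325 | 
[501.6 266.9] -59.32389
[531.3 216.3] -59.503532
tip row [304]
cols dark 290.. [(0, 159), (1, 157), (2, 156), (3, 7), (4, 8), (5, 6), (6, 7), (7, 16), (8, 27), (9, 25), (10, 14), (11, 11), (12, 13), (13, 10), (14, 13), (15, 10), (16, 11), (17, 12), (18, 13), (19, 13), (20, 12), (21, 21), (22, 21), (23, 22), (24, 20), (25, 20), (26, 19), (27, 22), (28, 15), (29, 118), (30, 114)]
(310, 209) [498.8 271.5  76. ]
(310, 239) [509.9 250.5  75. ]
(310, 178) [488.1 291.7  75. ]
(314, 303.5) [545.7 190.1  43. ]
(285, 225) [488.1 251.5  75. ]
(335, 225) [521.3 269.2  75. ]
[505.1 263.  226.6] [-180.    0.  118.]
```

Front face and tongue end agree on origin (497,272) and yaw -59.4°, and the sizes match. Grip point is (501.3, 265.1) with TCP z 33, so I'll descend.

```bash
python3 -m pendant '{"dp":[[0.002,-0.001,0.01],[0.0036,-0.0024,0.03],[0.0036,-0.0024,0.06],[0.0036,-0.0024,0.09],[0.0036,-0.0024,0.12],[0.0036,-0.0024,0.15],[0.0036,-0.0024,0.175],[0.0036,-0.0024,0.19]],"rotation":[[0,0,-0.02],[0,0,-0.045],[0,0,-0.045],[0,0,-0.045],[0,0,-0.045],[0,0,-0.045],[0,0,-0.045],[0,0,-0.045]]}'
python3 -m pendant '{"dp":[[0,0,0.0036],[0,0,0.0036],[0,0,0.0036]],"rotation":[[0,0,0],[0,0,0],[0,0,0]]}'
```

```text
time: 2.45
tool_pos: [500.4, 265.4, 35.1]
tcp_rot: [-3.139, -0.0, 2.106]
contact_force: [-0.5, -0.2, 0.4]
grip_width: 92.1
finger_force: 0.0
time: 2.82
tool_pos: [501.8, 266.3, 34.1]
tcp_rot: [3.14, 0.0, 2.106]
contact_force: [-0.2, 0.2, 0.7]
grip_width: 91.6
finger_force: 0.0
```

```bash
python3 -m pendant '{"dp":[[0,0,0],[0,0,0],[0,0,0],[0,0,0],[0,0,0],[0,0,0],[0,0,0],[0,0,0]],"rotation":[[0,0,0],[0,0,0],[0,0,0],[0,0,0],[0,0,0],[0,0,0],[0,0,0],[0,0,0]]}' 0.0
python3 -m pendant '{"dp":[[0,0,-0.01],[0,0,-0.03],[0,0,-0.06],[0,0,-0.1],[0,0,-0.13],[0,0,-0.15],[0,0,-0.16],[0,0,-0.16]],"rotation":[[0,0,0],[0,0,0],[0,0,0],[0,0,0],[0,0,0],[0,0,0],[0,0,0],[0,0,0]]}'
```

```text
time: 3.82
tool_pos: [501.2, 266.1, 33.1]
tcp_rot: [3.142, 0.0, 2.106]
contact_force: [-0.0, -0.6, -0.5]
grip_width: 37.7
finger_force: 30.0
time: 4.82
tool_pos: [501.3, 266.1, 193.5]
tcp_rot: [3.141, 0.0, 2.106]
contact_force: [0.0, 1.0, -1.8]
grip_width: 38.1
finger_force: 30.0
```

The clamp is held (38 mm wide, 30 N). Now the rail, from the first wrist image.

```bash
python3 - <<'E'
from h import *; import pickle
d=pickle.load(open("c0.pkl","rb")); c=d["wrist"]; o={"tool_pos":np.array([525.0,0.0,226.7]),"tcp_rot":np.array([np.pi,0,np.pi/2])}
g=c["pixels"].max(2).astype(int)
for r in (130,145,200,220,240,260,280,300,320,340):
    x0=int(310+ (r-122)*0.235); print(r,x0,g[r,x0:x0+36].tolist())
print([ (r,int(g[r,324])) for r in range(112,134)])
im=cv2.resize(cv2.convertScaleAbs(c["pixels"][100:460,260:480,::-1],alpha=1.7,beta=15),None,fx=1.65,fy=1.65,interpolation=cv2.INTER_CUBIC); cv2.imwrite("pics/rail.png",im)
E
```

```text
130 311 [103, 69, 47, 48, 45, 62, 121, 132, 132, 131, 131, 131, 131, 131, 131, 131, 132, 132, 132, 133, 114, 48, 32, 32, 32, 58, 59, 58, 57, 58, 59, 59, 59, 61, 62, 61]
145 315 [59, 58, 58, 58, 58, 78, 126, 131, 131, 130, 129, 130, 130, 131, 130, 132, 131, 131, 132, 134, 109, 47, 32, 33, 32, 32, 56, 58, 59, 59, 59, 58, 58, 68, 70, 69]
200 328 [111, 111, 111, 111, 109, 108, 78, 69, 73, 73, 73, 73, 73, 73, 74, 74, 76, 76, 75, 76, 74, 73, 108, 111, 112, 111, 111, 111, 111, 111, 111, 111, 109, 108, 108, 106]
220 333 [107, 105, 105, 105, 108, 108, 77, 85, 95, 96, 96, 95, 95, 95, 96, 97, 97, 99, 99, 99, 95, 88, 109, 111, 111, 111, 110, 109, 109, 111, 110, 109, 108, 108, 108, 110]
240 337 [109, 109, 111, 111, 111, 112, 111, 110, 87, 96, 96, 94, 94, 94, 94, 95, 96, 97, 99, 98, 99, 93, 78, 103, 104, 104, 102, 102, 103, 105, 108, 110, 110, 109, 109, 108]
260 342 [113, 115, 113, 155, 158, 117, 111, 111, 81, 94, 95, 94, 94, 94, 94, 95, 95, 97, 98, 98, 99, 92, 69, 106, 109, 112, 111, 111, 111, 109, 109, 109, 111, 112, 111, 111]
280 347 [110, 111, 110, 110, 109, 108, 106, 106, 80, 93, 94, 94, 93, 
[... 161 characters left out ...]
7, 97, 95, 94, 93, 92, 93, 94, 95, 96, 98, 98, 98, 89, 68, 105, 108, 109, 113, 115, 157, 159, 159, 160, 160, 160, 159]
320 356 [64, 65, 65, 65, 65, 65, 65, 65, 66, 52, 87, 94, 94, 92, 91, 92, 93, 95, 96, 97, 97, 97, 87, 47, 42, 40, 40, 64, 66, 67, 65, 66, 66, 66, 66, 66]
340 361 [67, 67, 67, 68, 67, 67, 67, 67, 67, 58, 128, 143, 143, 141, 140, 141, 143, 143, 145, 148, 147, 146, 129, 56, 40, 40, 39, 62, 63, 63, 63, 63, 63, 57, 55, 50]
[(112, 149), (113, 148), (114, 149), (115, 149), (116, 150), (117, 150), (118, 149), (119, 149), (120, 108), (121, 56), (122, 66), (123, 120), (124, 132), (125, 132), (126, 132), (127, 132), (128, 131), (129, 131), (130, 131), (131, 131), (132, 131), (133, 130)]
```

View pics/rail.png

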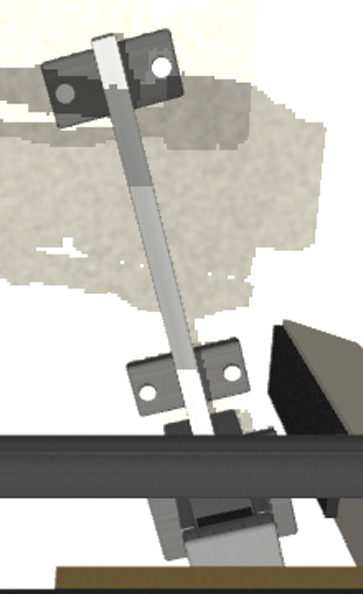

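The rail's top strip is clear from (322,122) to (377,340), and the housing's front top edge runs about (373,427) to (428,418).

```bash
python3 - <<'E'
from h import *; import pickle
d=pickle.load(open("c0.pkl","rb")); c=d["wrist"]; o={"tool_pos":np.array([525.0,0.0,226.7]),"tcp_rot":np.array([np.pi,0,np.pi/2])}
pts=[(324.8,130.5),(328.5,145.5),(348,225.5),(352.3,240.5),(357.5,260.5),(362.5,280.5),(367.5,300.5),(372.5,320.5),(377.7,340.5)]
P=np.array([cast(c,p,70,o)[:2] for p in pts]); print(P)
v=cv2.fitLine(P.astype(np.float32),cv2.DIST_HUBER,0,.01,.01).ravel(); u=v[:2]*(-np.sign(v[1])); print(u,np.degrees(np.arctan2(u[1],u[0])),((P-v[2:])@[-u[1],u[0]]))
p0=v[2:]; e=cast(c,(323.2,122.8),70,o)[:2]; e=p0+u*((e-p0)@u); print("end",e,"origin",e+120*u,"mouth",e+240*u)
for q in ((373,427),(428,418)): print("H",cast(c,q,104,o)[:2],(cast(c,q,104,o)[:2]-e)@u, (cast(c,q,104,o)[:2]-e)@[-u[1],u[0]])
og=e+70*u; print("clamp origin tgt",og,"grip",og+8*u, "tool yaw deg",np.degrees(np.arctan2(u[1],u[0]))+180)
E
```

```text
[[ 533.6   66.7]
 [ 536.3   56.2]
 [ 552.    -3.9]
 [ 555.7  -15.9]
 [ 560.3  -32.5]
 [ 564.9  -49.6]
 [ 569.6  -67.2]
 [ 574.5  -85.4]
 [ 579.7 -104.2]]
[ 0.3 -1. ] -74.89115 [ 0.1  0.1 -0.4 -0.   0.1  0.   0.  -0.   0.1]
end [532.   71.9] origin [563.3 -43.9] mouth [ 594.6 -159.8]
H [ 573.8 -163.1] 237.78634802032985 -20.90115818927748
H [ 617.4 -154.2] 240.56008057701584 23.52726294086493
clamp origin tgt [550.3   4.3] grip [552.3  -3.4] tool yaw deg 105.10885
```

The rail checks out: the housing front falls 240 from the free end and its edges at ±22. Grip target is (552.3, -3.4) with tool yaw 105.1°. I'll carry the clamp to a hover above the rail.

```bash
python3 -m pendant '{"dp":[[-0.012,-0.004,0],[-0.045,-0.016,0],[-0.085,-0.031,0],[-0.13,-0.047,0],[-0.175,-0.063,0],[-0.215,-0.078,0],[-0.245,-0.089,0],[-0.2579,-0.0934,0]],"rotation":[[0,0,0.02],[0,0,0.06],[0,0,0.1],[0,0,0.14],[0,0,0.18],[0,0,0.22],[0,0,0.25],[0,0,0.2714]]}'
python3 -m pendant '{"dp":[[0,0,0.01],[0,0,0.03],[0,0,0.045],[0,0,0.053],[0,0,0.053],[0,0,0.053]],"rotation":[[0,0,0],[0,0,0],[0,0,0],[0,0,0],[0,0,0],[0,0,0]]}'
python3 - <<'E'
from h import *; from plant import get_obs,vision; import pickle
o=get_obs(); d={n:vision.capture(n) for n in("scene","side","wrist")}; pickle.dump((o,d),open("c2.pkl","wb"))
f=lambda n,x,y,w,h,W,H:cv2.resize(cv2.convertScaleAbs(d[n]["pixels"][y:y+h,x:x+w,::-1],alpha=1.6,beta=10),(W,H),interpolation=cv2.INTER_CUBIC)
cv2.imwrite("pics/hov.png",np.hstack([f("wrist",150,60,320,420,400,525),f("side",260,180,160,210,400,525)]))
E
```

```text
time: 5.82
tool_pos: [552.0, -5.7, 192.1]
tcp_rot: [-3.14, -0.0, 1.83]
contact_force: [-0.3, 0.5, -0.6]
grip_width: 38.1
finger_force: 30.0
time: 6.58
tool_pos: [552.8, -3.3, 140.7]
tcp_rot: [3.14, 0.0, 1.835]
contact_force: [-0.2, 0.1, -2.0]
grip_width: 37.8
finger_force: 30.0
```

View pics/hov.png

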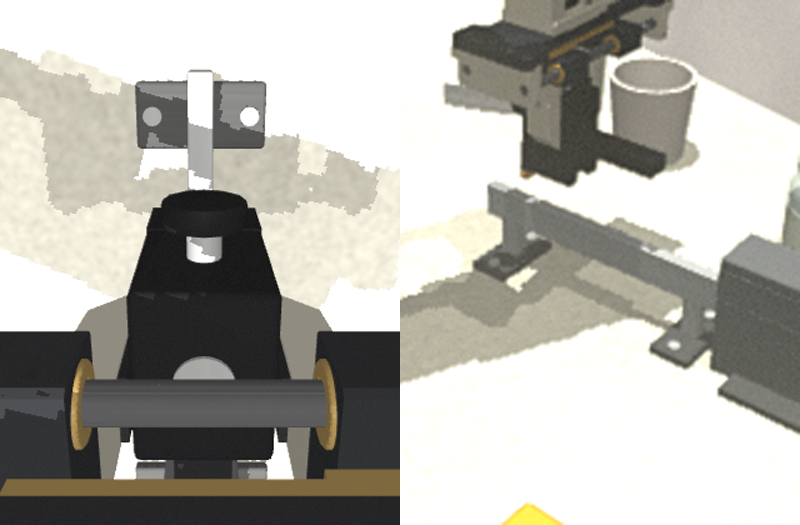

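Wrist crop: the rail stands vertical at x≈200, with the clamp's back face centred at about x 205 just above it, and aligned in yaw. I'll measure the lateral offset in tool axes.

```bash
python3 - <<'E'
from h import *; import pickle
o,d=pickle.load(open("c2.pkl","rb")); c=d["wrist"]; g=c["pixels"].max(2).astype(int)
for r in (120,140,160,180,200): print(r,g[r,296:324].tolist())
for r in (230,250,270,290): 
    w=np.where(g[r,230:400]<45)[0]+230; print(r,w.min(),w.max(),g[r,w.min()-3:w.min()+4],g[r,w.max()-3:w.max()+4])
yaw=np.radians(105.1);o={"tool_pos":np.array([552.3,-3.4,140.1]),"tcp_rot":np.array([np.pi,0,yaw])}
ty=np.array([np.sin(yaw),-np.cos(yaw)]); tx=np.array([np.cos(yaw),np.sin(yaw)])
def tl(p,z): q=cast(c,p,z,o)[:2]-o["tool_pos"][:2]; return q@tx,q@ty
print("clamp bottom",tl((150+153/1.25,60+208/1.25),107),tl((150+256/1.25,60+208/1.25),107))
print("clamp top",tl((150+130/1.25,60+297/1.25),182),tl((150+281/1.25,60+297/1.25),182))
print("rail end",tl((150+200/1.25,60+71/1.25),70))
for r,x in((71,200.),(180,200.5)): print("rail",tl((150+x/1.25,60+r/1.25),70))
E
```

```text
120 [188, 186, 186, 139, 147, 171, 171, 170, 170, 169, 169, 168, 169, 169, 170, 170, 170, 171, 170, 170, 171, 171, 174, 154, 112, 119, 120, 119]
140 [50, 50, 51, 50, 144, 168, 170, 170, 169, 169, 169, 168, 168, 168, 169, 169, 169, 169, 170, 170, 170, 170, 172, 151, 78, 50, 47, 46]
160 [47, 46, 46, 47, 85, 100, 103, 103, 103, 107, 107, 107, 107, 164, 168, 168, 169, 168, 169, 169, 170, 170, 172, 148, 72, 47, 46, 46]
180 [186, 185, 186, 188, 104, 96, 102, 102, 102, 102, 101, 101, 101, 102, 102, 103, 104, 104, 104, 105, 104, 105, 106, 97, 89, 118, 120, 120]
200 [117, 118, 119, 119, 111, 153, 166, 167, 167, 111, 101, 101, 101, 102, 102, 102, 103, 103, 103, 104, 104, 104, 105, 95, 99, 113, 113, 112]
230 271 354 [143 122 118  41  13  11  11] [ 11  11  10  10  92 119 118]
250 267 359 [146 146  68  18  11   9  11] [ 10  11  10  14 138 144 146]
270 260 365 [149 150 125  44  11   8  10] [ 11  10  10  11  78 136 139]
290 254 372 [144 142 114  38  11  13  12] [ 10  12  11  19 139 146 147]
clamp bottom (np.float64(30.961222554640678), np.float64(-18.48372021874814)) (np.float64(31.002706061507013), np.float64(19.831754662768518))
clamp top (np.float64(30.496580695763125), np.float64(-17.209177883767612)) (np.float64(30.538464417890825), np.float64(18.761878636845406))
rail end (np.float64(78.77571165473627), np.float64(-1.1848131129854904))
rail (np.float64(78.77571165473627), np.float64(-1.1848131129854904))
rail (np.float64(33.05437106338473), np.float64(-1.0090901662336025))
```

Clamp centre is +0.5 and rail centre is -1.1 in tool y, so I'll shift by -1.6 and lower gently.

```bash
python3 -m pendant '{"dp":[[0,-0.0016,0.004],[0,-0.0016,0.012],[0,-0.0016,0.02],[0,-0.0016,0.028],[0,-0.0016,0.033],[0,-0.0016,0.033]],"rotation":[[0,0,0],[0,0,0],[0,0,0],[0,0,0],[0,0,0],[0,0,0]]}'
python3 -m pendant '{"dp":[[0,0,0.002],[0,0,0.004],[0,0,0.006],[0,0,0.008],[0,0,0.008]],"rotation":[[0,0,0],[0,0,0],[0,0,0],[0,0,0],[0,0,0]]}'
```

```text
time: 7.48
tool_pos: [550.6, -3.8, 106.6]
tcp_rot: [-3.141, -0.0, 1.834]
contact_force: [0.7, -0.1, -2.5]
grip_width: 37.6
finger_force: 30.0
time: 8.1
tool_pos: [550.7, -3.8, 99.0]
tcp_rot: [-3.141, -0.0, 1.834]
contact_force: [-0.2, 0.0, -1.5]
grip_width: 37.8
finger_force: 30.0
```

It entered without force. Continuing down.

```bash
python3 -m pendant '{"dp":[[0,0,0.004],[0,0,0.008],[0,0,0.012],[0,0,0.015],[0,0,0.018],[0,0,0.019],[0,0,0.019]],"rotation":[[0,0,0],[0,0,0],[0,0,0],[0,0,0],[0,0,0],[0,0,0],[0,0,0]]}'
python3 -m pendant '{"dp":[[0,0,0.001],[0,0,0.001],[0,0,0.001]],"rotation":[[0,0,0],[0,0,0],[0,0,0]]}'
```

```text
time: 8.98
tool_pos: [550.8, -3.8, 80.1]
tcp_rot: [3.142, 0.0, 1.834]
contact_force: [0.3, -0.4, -1.5]
grip_width: 38.0
finger_force: 30.0
time: 9.35
tool_pos: [550.8, -3.8, 79.2]
tcp_rot: [3.141, 0.0, 1.834]
contact_force: [0.9, -0.1, -1.8]
grip_width: 38.0
finger_force: 30.0
```

```bash
python3 -m pendant '{"dp":[[0,0,0.0005],[0,0,0.001],[0,0,0.001],[0,0,0.001]],"rotation":[[0,0,0],[0,0,0],[0,0,0],[0,0,0]]}'
python3 -m pendant '{"dp":[[0,0,0.0005],[0,0,0.0005],[0,0,0.0005]],"rotation":[[0,0,0],[0,0,0],[0,0,0]]}'
```

```text
time: 9.85
tool_pos: [550.8, -3.8, 78.1]
tcp_rot: [3.142, -0.0, 1.834]
contact_force: [0.4, -0.6, -2.8]
grip_width: 38.1
finger_force: 30.0
time: 10.22
tool_pos: [550.8, -3.8, 78.1]
tcp_rot: [3.141, 0.0, 1.834]
contact_force: [-3.1, -0.5, 6.0]
grip_width: 37.9
finger_force: 30.0
```

Seated (z 78.1, upward force). I'll ease off slightly and slide the first 72 mm.

```bash
python3 -m pendant '{"dp":[[-0.003,0,-0.0002],[-0.01,0,-0.0002],[-0.018,0,-0.0002],[-0.026,0,-0.0002],[-0.033,0,-0.0002],[-0.038,0,-0.0002],[-0.04,0,-0.0002],[-0.04,0,-0.0002]],"rotation":[[0,0,0],[0,0,0],[0,0,0],[0,0,0],[0,0,0],[0,0,0],[0,0,0],[0,0,0]]}'
python3 -m pendant '{"dp":[[-0.006,0,0],[-0.012,0,0],[-0.018,0,0],[-0.024,0,0],[-0.03,0,0],[-0.035,0,0],[-0.036,0,0]],"rotation":[[0,0,0],[0,0,0],[0,0,0],[0,0,0],[0,0,0],[0,0,0],[0,0,0]]}'
```

```text
time: 11.22
tool_pos: [561.7, -43.2, 78.1]
tcp_rot: [3.141, 0.0, 1.834]
contact_force: [-1.0, 1.9, 4.1]
grip_width: 37.8
finger_force: 30.0
time: 12.1
tool_pos: [570.9, -77.8, 78.1]
tcp_rot: [3.141, -0.0, 1.834]
contact_force: [-1.1, 3.3, 5.6]
grip_width: 37.7
finger_force: 30.0
```

```bash
python3 -m pendant '{"dp":[[-0.001,0,0],[-0.002,0,0],[-0.003,0,0],[-0.004,0,0]],"rotation":[[0,0,0],[0,0,0],[0,0,0],[0,0,0]]}'
python3 -m pendant '{"dp":[[-0.001,0,0],[-0.002,0,0],[-0.003,0,0],[-0.004,0,0]],"rotation":[[0,0,0],[0,0,0],[0,0,0],[0,0,0]]}'
python3 -m pendant '{"dp":[[-0.001,0,0],[-0.002,0,0],[-0.003,0,0],[-0.004,0,0]],"rotation":[[0,0,0],[0,0,0],[0,0,0],[0,0,0]]}'
```

```text
time: 12.6
tool_pos: [571.9, -81.4, 78.1]
tcp_rot: [3.141, -0.0, 1.834]
contact_force: [-1.0, 4.6, 6.3]
grip_width: 38.0
finger_force: 30.0
time: 13.1
tool_pos: [572.9, -85.2, 78.1]
tcp_rot: [3.141, -0.0, 1.834]
contact_force: [-1.4, 3.6, 4.9]
grip_width: 38.0
finger_force: 30.0
time: 13.6
tool_pos: [573.9, -89.1, 78.1]
tcp_rot: [3.141, -0.0, 1.834]
contact_force: [-0.6, 4.4, 4.9]
grip_width: 37.7
finger_force: 30.0
```

Sliding friction is about 4 N, with no rise yet after 88 mm. Continuing in small steps.

```bash
python3 -m pendant '{"dp":[[-0.001,0,0],[-0.002,0,0],[-0.003,0,0],[-0.004,0,0]],"rotation":[[0,0,0],[0,0,0],[0,0,0],[0,0,0]]}' | grep -E "pos|contact"
python3 -m pendant '{"dp":[[-0.001,0,0],[-0.002,0,0],[-0.003,0,0],[-0.004,0,0]],"rotation":[[0,0,0],[0,0,0],[0,0,0],[0,0,0]]}' | grep -E "pos|contact"
python3 -m pendant '{"dp":[[-0.001,0,0],[-0.002,0,0],[-0.003,0,0],[-0.004,0,0]],"rotation":[[0,0,0],[0,0,0],[0,0,0],[0,0,0]]}' | grep -E "pos|contact"
```

```text
tool_pos: [574.9, -92.6, 78.1]
contact_force: [-0.9, 5.3, 5.8]
tool_pos: [575.7, -95.9, 78.1]
contact_force: [-1.9, 7.7, 7.0]
tool_pos: [576.6, -99.2, 78.1]
contact_force: [-2.0, 11.1, 7.4]
```

First touch is at about y = -92, and the force then rises at about 0.8 N/mm beyond friction. About 4.5 mm more gives 10 N, and I'll ease the down-force a little so friction stays small.

```bash
python3 -m pendant '{"dp":[[-0.001,0,-0.0002],[-0.002,0,-0.0003],[-0.003,0,-0.0003],[-0.004,0,-0.0003],[-0.005,0,-0.0003],[-0.005,0,-0.0003]],"rotation":[[0,0,0],[0,0,0],[0,0,0],[0,0,0],[0,0,0],[0,0,0]]}'
python3 -m pendant '{"dp":[[0,0,0],[0,0,0],[0,0,0],[0,0,0]],"rotation":[[0,0,0],[0,0,0],[0,0,0],[0,0,0]]}'
```

```text
time: 15.85
tool_pos: [577.7, -103.6, 78.1]
tcp_rot: [-3.141, -0.003, 1.835]
contact_force: [-1.5, 11.2, 6.7]
grip_width: 37.9
finger_force: 30.0
time: 16.35
tool_pos: [577.7, -103.6, 78.1]
tcp_rot: [-3.141, -0.003, 1.835]
contact_force: [-2.0, 11.6, 6.5]
grip_width: 37.9
finger_force: 30.0
```

Holding at about 11.7 N along the rail, 12 mm past touch. I'll hold for more than 3 s and check by camera.

```bash
for i in 1 2 3 4; do python3 -m pendant '{"dp":[[0,0,0],[0,0,0],[0,0,0],[0,0,0],[0,0,0],[0,0,0],[0,0,0],[0,0,0]],"rotation":[[0,0,0],[0,0,0],[0,0,0],[0,0,0],[0,0,0],[0,0,0],[0,0,0],[0,0,0]]}' | grep -E "time|pos|rot|contact"; done
python3 - <<'E'
from h import *; from plant import get_obs,vision
d={n:vision.capture(n) for n in("scene","side","wrist")}
f=lambda n,x,y,w,h,W,H:cv2.resize(cv2.convertScaleAbs(d[n]["pixels"][y:y+h,x:x+w,::-1],alpha=1.6,beta=10),(W,H),interpolation=cv2.INTER_CUBIC)
cv2.imwrite("pics/fin.png",np.hstack([f("wrist",150,60,320,420,400,525),f("side",300,200,160,210,400,525)]))
E
```

```text
time: 17.35
tool_pos: [577.7, -103.5, 78.1]
tcp_rot: [-3.141, -0.003, 1.835]
contact_force: [-2.3, 11.6, 6.1]
time: 18.35
tool_pos: [577.7, -103.6, 78.1]
tcp_rot: [-3.141, -0.003, 1.835]
contact_force: [-2.3, 10.8, 6.8]
time: 19.35
tool_pos: [577.7, -103.6, 78.1]
tcp_rot: [-3.141, -0.003, 1.835]
contact_force: [-2.3, 11.1, 5.7]
time: 20.35
tool_pos: [577.7, -103.6, 78.1]
tcp_rot: [-3.141, -0.003, 1.835]
contact_force: [-3.7, 12.9, 6.2]
```

View pics/fin.png

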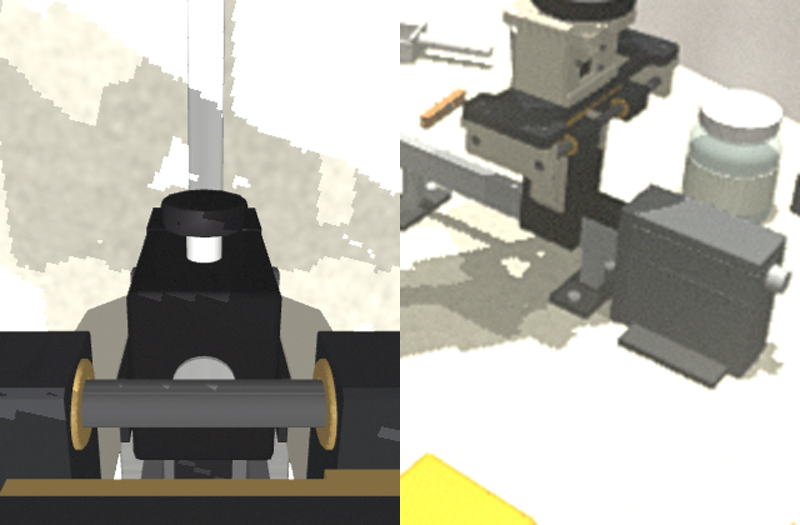

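The clamp sits astride the rail, level and unshifted in the grip (same pixels as before), with its tongue in the mouth. The force has been steady for more than 4 s, so I'm handing in.

```bash
python3 -c "
from plant import workorder; print(workorder.close_job())"
```

```text
the job is handed in; nothing more can be done
None
```

The black clamp is astride the rail with its tongue about 12 mm into the buffer; I held it level at a steady 11–13 N (along the rail, including some rail friction) for over four seconds, and the job was handed in with the arm still gripping and pressing.

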